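Close up the reagent chest

TASK

Close up the white reagent chest: with the fingertips, push both open drawers fully home, and only then push the raised lid over and down until it is fully shut. Do not slam the drawers or the lid, grasp nothing, and leave everything standing around it where it is, upright.

Things in the scene. Friction and masses are not known exactly. Their poses are not given: they have to be found in the camera images.
- chest: Low white reagent chest fixed to the table, 170 deep (its x) x 250 wide (its y) x 90 high, open-topped tray above two side-by-side drawers. Origin: centre of its underside, on the table. Its x axis points from its front (drawer side, facing the robot) to its back; its y axis to the left drawer; z up. Front plane at x = -85, top rim at z = 90 (all in its frame, mm). It may stand turned by up to 0.25 rad.
- drawer_left (a joint): how far the left (+y) drawer stands out of the chest, m: 0 = fully home, 0.12 = its stop. It slides along the chest x axis with about 1.5 N of friction and stays where it is left. No handle.
- drawer_right (a joint): the same for the right (-y) drawer.
- front_left (a point): middle of the top edge of the left drawer's front panel, on its outer (robot-side) face. The flat panel is 117 wide x 48 high x 8 thick; its top edge lies 56 above the table, its lower edge 8. Behind the panel stand capped vials in the drawer, tops at 53. When the drawer is home this face stands 8 in front of the chest's front plane.
- front_right (a point): the same for the right drawer.
- lid (a joint): opening angle of the lid, rad: 0 = shut, flat on the rim; 1.45 = its stop. Stiff hinge (0.45 N m of friction, lid 0.3 kg): it stays at any angle and must be pushed all the way down, about 2 to 5 N at its free edge.
- hinge_line (a point): middle of the lid's hinge line, at the back of the chest: 85 behind the chest origin, 93 above the table. The line runs along the chest y axis.
- lid_edge (a point): middle of the lid's free edge, on its outer face (the upper face when shut). The lid is a flat white plate 174 from hinge line to free edge, 250 wide, 6 thick (outer face 3 off the hinge plane), with a small steel tab 50 wide sticking out 10 beyond the edge (for looks only). Open, it leans up over the back of the chest with its outer face to the back; it shuts by swinging its free edge towards the robot and down.
- small_bottle: small white plastic bottle with a screw cap, upright, 30 mm dia x 62 high, standing on the table in front of the middle of the chest. Bystander; origin at the centre of its underside.
- tall_bottle: white plastic bottle, upright, 48 mm dia x 120 high, standing just left (+y) or right of the chest. Bystander; origin at the centre of its underside.
- beaker: glass beaker, upright, 66 mm dia x 85 high, standing just right (-y) or left of the chest. Bystander; origin at the centre of its underside.
- flask: conical glass flask, upright, 72 mm dia x 104 high, standing on the table left of the work. Bystander; origin at the centre of its underside.
- weight: brass weight with a knob, upright, 32 mm dia x 46 high, standing on the table right of the work. Bystander; origin at the centre of its underside.
- mortar: white porcelain mortar bowl, 84 mm dia x 50 high, standing farther right (-y). Bystander; origin at the centre of its underside.

How it is judged (in metres and radians):
On the way, in this order (a step that is already met when the one before it is completed fails the run):
1. both drawers are home while the lid is still up (value of joint each of drawer_left, drawer_right below 0.004 m and value of joint lid above 0.5 rad), for 0.2 s.
2. the lid is shut with both drawers home (value of joint each of drawer_left, drawer_right below 0.004 m and value of joint lid below 0.03 rad), for 0.2 s.
At the end, for the whole second after the job is handed in: Both drawers within 4 mm of home, the lid within 0.03 rad of shut, every bystander within 30 mm of where it began and upright (all of step 2 and not (distance of small_bottle from where it was at the start of the episode above 0.03 m or angle between small_bottle's own z axis and vertical above 0.35 rad) and not (distance of tall_bottle from where it was at the start of the episode above 0.03 m or angle between tall_bottle's own z axis and vertical above 0.35 rad) and not (distance of beaker from where it was at the start of the episode above 0.03 m or angle between beaker's own z axis and vertical above 0.35 rad) and not (distance of flask from where it was at the start of the episode above 0.03 m or angle between flask's own z axis and vertical above 0.35 rad) and not (distance of weight from where it was at the start of the episode above 0.03 m or angle between weight's own z axis and vertical above 0.35 rad) and not (distance of mortar from where it was at the start of the episode above 0.03 m or angle between mortar's own z axis and vertical above 0.35 rad)); the robot touches nothing.
It fails at once if a drawer is slammed (faster than 0.5 m/s) (velocity of joint any of drawer_left, drawer_right below -0.5 m/s).
It fails at once if the lid is slammed (faster than 3 rad/s) (velocity of joint lid below -3 rad/s).
It fails at once if the lid is pushed down before both drawers are home (value of joint lid below 0.5 rad and not (value of joint each of drawer_left, drawer_right below 0.01 m)).
It fails at once if a bystander is pushed more than 30 mm, or tipped ((distance of small_bottle from where it was at the start of the episode above 0.03 m or angle between small_bottle's own z axis and vertical above 0.35 rad) or (distance of tall_bottle from where it was at the start of the episode above 0.03 m or angle between tall_bottle's own z axis and vertical above 0.35 rad) or (distance of beaker from where it was at the start of the episode above 0.03 m or angle between beaker's own z axis and vertical above 0.35 rad) or (distance of flask from where it was at the start of the episode above 0.03 m or angle between flask's own z axis and vertical above 0.35 rad) or (distance of weight from where it was at the start of the episode above 0.03 m or angle between weight's own z axis and vertical above 0.35 rad) or (distance of mortar from where it was at the start of the episode above 0.03 m or angle between mortar's own z axis and vertical above 0.35 rad)).
It fails at once if a bystander is picked up (height (world z) of any of small_bottle, tall_bottle, beaker, flask, weight, mortar above 0.015 m).
It also fails if it takes over 58 s, if anything falls off the work surface, if the arm or the gripper's body presses on something with over 40 N, if the wrist force passes 120 N, or if a joint passes its speed limit or range.

ROBOT

A 6-joint arm with a two-finger parallel gripper is mounted at the origin on the work surface. World frame = base frame: x ahead of the robot, y to its left, z up, the work surface at z = 0. Lengths are in mm, angles in degrees, forces in N, time in s.
With the tool pointing down it reaches from about 350 to 850 mm from the base axis. Payload 8.1 kg.
Tool frame: the origin (TCP) lies at the very end of the fingers, on their centre line; the grasp point (between the pads) lies 19 mm behind it; z points along the fingers, y is the direction in which the jaws open and shut (so a half turn about z gives the same grasp; the last joint's range is limited). The gripper opens to 85 mm and grips with 20 to 120 N. Pads are 22 mm wide; open, the fingers measure 114 mm over their backs; the gripper's body (76 mm by 85 mm) begins 54 mm behind the grasp point. The pads swing forward as they close: fully open they stand 13 mm farther back than shut.
Start: joints at [71.368, 7.471, 85.268, -0, 87.261, -4.893], TCP at [142.483, 582.841, 231.292] pointing down, gripper open.
Joint ranges: [-169.43, 169.43], [-51.17, 129.36], [1.28, 143.12], [-76.62, 256.62], [0, 156.53], [-152.29, 152.29]. Speed limits (degrees/s): [136.94, 136.94, 159.86, 180, 180, 180].

INTERFACE

Orientations are given as [roll, pitch, yaw] about the fixed x, y, z axes, in that order (R = Rz(yaw) Ry(pitch) Rx(roll)).
In Python, from bench import r, eyes gives the robot as it stands. The module is installed in compiled form; this text tells all that it offers.
- The arm moves only by the tool play_rows, never from a script. Its argument "deltas" is a list of rows, each a list of 3 entries, a list of its own where there are three numbers: the shift along the tool's x, y, z in m, then the turn, a rotation vector about the tool's x, y, z in rad, then the closure, from 0 (fully open) to 1 (shut). A call has 1 to 8 rows; each row shifts and turns the pose as measured when the row begins, along the tool's axes as they then stand; what a row does not reach is not made up. A row lasts 1/8 s, in which the tool goes at most 62.5 mm and 10.7 degrees, less where a joint would pass 70% of its speed; a pose out of reach is approached as far as the arm can. A call with a gripper value outside its range is refused whole. The fingers move at their own pace and stop on an object; "force" is the grip in N (left out, the last holds). Time passes only in rows, so rows that do not move let the fingers close. It gives the time, the measured TCP pose, the force and the opening at its end, in the units of the state.
- r.sense(): the state, without advancing time (a new reading comes with each control period).
- eyes.snapshot(name): name is "scene" or "side" or "wrist"; returns the picture (420x560x3 uint8, red, green, blue); there is no depth.
- eyes.get_calibration(name): a dict with "mtx" (3x3 intrinsics, pixels), "R" (3x3) and "t" (3): a world point X has camera coordinates R X + t; the wrist camera has in their place "T_tool_cam" (4x4, takes a point from camera to tool coordinates, whose origin is the TCP and whose axes are the flange's). Camera axes: x right, y down, z forward; pixel columns grow to the right and rows downward; lengths in mm; the calibration is good to about 2 mm. The wrist camera is an equidistant fisheye: a pixel r from the principal point sees the ray r / f radians off the axis. A picture is of the moment at which its call begins: read the wrist's pose just before it. get_calibration takes no time and is no camera call.
- r.hand_in(): hands the job in, once; it reports no verdict.
The state is a dict: "time": time; "joint_pos": joint angles; "qd": joint speeds; "joint_efforts": joint torques, N m; "tool_pos": TCP position; "tcp_rot": TCP orientation; "ft_force": force on the tool from outside, world axes, zero at the start; "wrist_torque": the same for the moment, N m; "finger_gap": finger opening in mm.
Only numpy, scipy, OpenCV 4.12 (cv2) and the standard library are available. Lean on these libraries where they do the work, as an engineer would, in place of code of your own. Each camera call takes 0.05 s, during which the arm holds its last target. There are 200 camera calls.

## Working session

There is one attempt and no reset: what is moved stays moved. The work goes in short steps, Python scripts to look and compute and a tool call to move; the robot and the scene stay as the last step left them, time stands still between calls to the robot, and variables do not carry over. Pictures are saved under pics/ and viewed, about 8 in all and at most 12, crops included, and the job is handed in when it is done.

Besides the shell and the picture viewer there is one more tool, called in YAML: its name, and indented under it one key for each argument. play_rows: Moves the arm, as the interface text tells. Its arguments: {"type":"object","properties":{"deltas":{"type":"array"},"force":{"type":"number"}},"required":["deltas"]}

```bash
mkdir -p pics; python3 - <<'E'
from bench import r,eyes
import cv2,numpy as np
for n in("scene","side"):
    cv2.imwrite(f"pics/{n}0.png",eyes.snapshot(n)[:,:,::-1]); c=eyes.get_calibration(n); print(n,np.round(c["mtx"],1).tolist(),np.round(c["R"],4).tolist(),np.round(c["t"],1).tolist(), np.round(-c["R"].T@c["t"]))
print(r.sense()); print(eyes.get_calibration("wrist"))
E
```

```text
scene [[481.8, 0.0, 280.7], [0.0, 481.8, 206.0], [0.0, 0.0, 1.0]] [[-0.9778, -0.2095, -0.0034], [-0.1442, 0.6845, -0.7146], [0.152, -0.6982, -0.6996]] [578.2, 185.6, 1168.1] [415. 810. 952.]
side [[448.6, 0.0, 272.1], [0.0, 448.6, 203.9], [0.0, 0.0, 1.0]] [[0.9367, -0.3499, 0.0124], [-0.2215, -0.6198, -0.7529], [0.2712, 0.7025, -0.658]] [-556.1, 175.9, 1242.0] [ 223. -958.  957.]
{'time': 0.1, 'joint_pos': array([ 7.13660640e+01,  7.51071391e+00,  8.53253349e+01, -3.78585296e-04,
        8.72626871e+01, -4.89194902e+00]), 'qd': array([-0.02543389, -0.08951532, -0.10500904,  0.05562759, -0.0698824 ,
        0.06130151]), 'joint_efforts': array([ 1.40347416e-03, -5.70953536e+01, -5.01939690e+01, -1.32563032e-04,
        8.20616609e-03,  1.59380426e-05]), 'tool_pos': array([142.33311467, 582.33961203, 230.32804786]), 'tcp_rot': array([-1.79901592e+02, -8.04314120e-03,  1.66258025e+02]), 'ft_force': array([-0.58499653,  0.14919093, -0.0243906 ]), 'wrist_torque': array([ 0.03106602, -0.00855773,  0.0051399 ]), 'finger_gap': 85.47799972095872}
{'mtx': array([[325.1922621 ,   0.        , 280.93584643],
       [  0.        , 325.1922621 , 212.79356979],
       [  0.        ,   0.        ,   1.        ]]), 'T_tool_cam': array([[ 2.42818981e-04, -9.60624400e-01, -2.77850147e-01,
         7.14740173e+01],
       [ 9.99999967e-01,  2.10145670e-04,  1.47374097e-04,
         8.16420639e-01],
       [-8.31821484e-05, -2.77850173e-01,  9.60624419e-01,
        -1.42979489e+02],
       [ 0.00000000e+00,  0.00000000e+00,  0.00000000e+00,
         1.00000000e+00]])}
```

View pics/scene0.png

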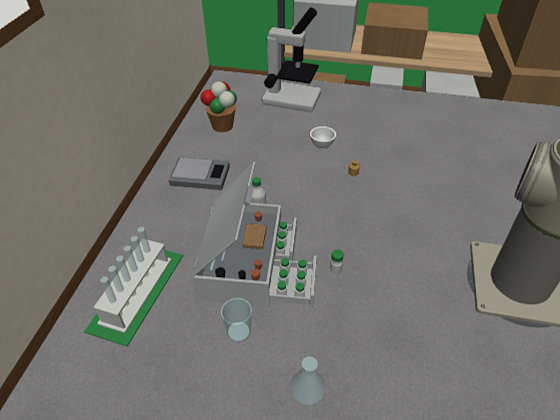

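View pics/side0.png

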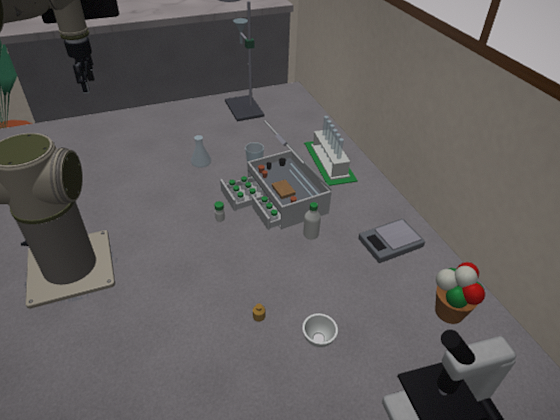

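Scene view: the chest is at about (240,250). The left drawer (270–316, 258–305) is far open and the right one (278–297, 220–258) less so. The lid is up at the back, the small bottle at (337,260), the beaker at (237,320), the tall bottle at (257,190) and the flask at (309,380). I'll zoom in for the corners.

```bash
python3 - <<'E'
import cv2
a=cv2.imread("pics/scene0.png")[155:305,190:350]; cv2.imwrite("pics/c1.png",cv2.resize(a,None,fx=4,fy=4,interpolation=cv2.INTER_CUBIC))
a=cv2.imread("pics/side0.png")[115:245,205:345]; cv2.imwrite("pics/c2.png",cv2.resize(a,None,fx=4.5,fy=4.5,interpolation=cv2.INTER_CUBIC))
E
```

```text
(no output)
```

View pics/c1.png

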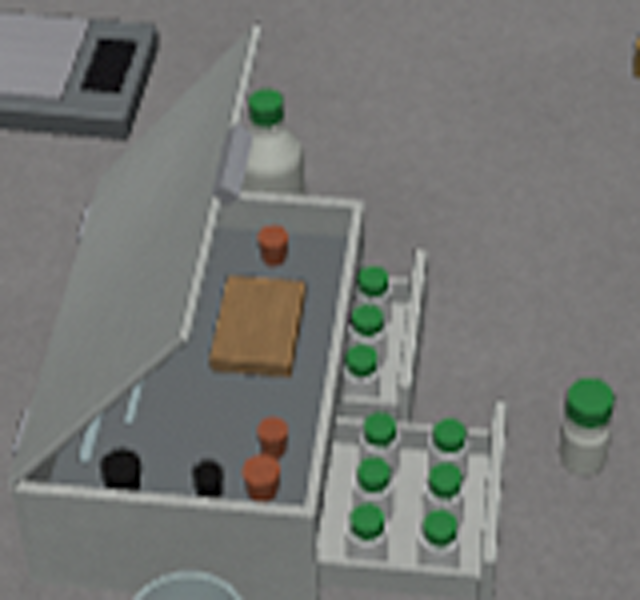

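View pics/c2.png

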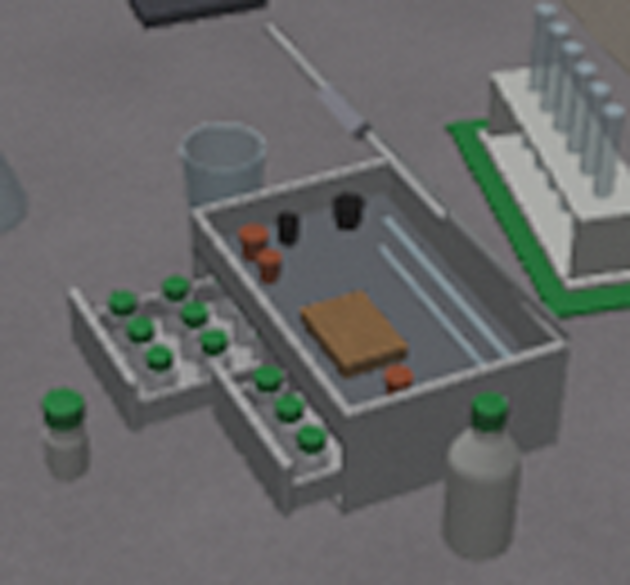

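Both views show the rim, the panel top edges and the lid edge clearly. I'll cast rays onto the z planes and triangulate the lid.

```bash
cat > h.py <<'E'
from bench import r,eyes
import numpy as np
def ray(n,u,v):
    c=eyes.get_calibration(n); d=c["R"].T@np.linalg.inv(c["mtx"])@[u,v,1]; return -c["R"].T@c["t"],d/np.linalg.norm(d)
def pl(n,uv,z):
    o,d=ray(n,*uv); return o+d*(z-o[2])/d[2]
def tri(a,b):
    (o,d),(p,e)=ray("scene",*a),ray("side",*b); s=np.linalg.lstsq(np.c_[d,-e],p-o,rcond=None)[0]
    A,B=o+s[0]*d,p+s[1]*e; return (A+B)/2,np.linalg.norm(A-B)
S=lambda u,v:(190+(u+.5)/4-.5,155+(v+.5)/4-.5)
D=lambda u,v:(205+(u+.5)/4.5-.5,115+(v+.5)/4.5-.5)
E
python3 - <<'E'
from h import *
np.set_printoptions(precision=1,suppress=True)
fl,fr,bl=[pl("scene",S(*q),90) for q in((312,515),(362,203),(18,488))]
print("scene rim FL FR BL",fl,fr,bl,np.linalg.norm(fl-fr),np.linalg.norm(fl-bl))
FL,FR,BR=[pl("side",D(*q),90) for q in((195,208),(350,412),(567,345))]
print("side rim FL FR BR",FL,FR,BR,np.linalg.norm(FL-FR),np.linalg.norm(BR-FR))
d=fr-fl; D2=FR-FL; print("yaw",np.arctan2(d[0],-d[1]),np.arctan2(D2[0],-D2[1]))
for nm,f,c,qs in(("scene","scene",S,((503,404),(494,562),(425,250),(410,388))),("side","side",D,((137,392),(71,290),(290,467),(213,368)))):
    print(nm,"panels L(right,left) R(right,left)",*[pl(f,c(*q),56) for q in qs])
print("lid right",tri(S(257,28),D(443,215)),"left",tri(S(185,338),D(268,25)))
for nm,f,c,base,cap in(("small","scene",S,(584,472),(590,388)),("small","side",D,(66,475),(64,395)),("tall","side",D,(482,550),(490,395))):
    print(nm,f,pl(f,c(*base),0),pl(f,c(*cap),62 if nm=="small" else 120))
print("beaker",pl("scene",(238,330),0),"flask",pl("scene",(309,392),0),"weight",pl("scene",(353,172),0))
E
```

```text
scene rim FL FR BL [579.  193.1  90. ] [603.7 -52.4  90. ] [743.3 209.   90. ] 246.67272676522714 165.03140929232592
side rim FL FR BR [580.7 195.9  90. ] [605.  -52.4  90. ] [768.2 -38.1  90. ] 249.48818835368698 163.858826778336
yaw 0.10037263513326035 0.09749835573309024
scene panels L(right,left) R(right,left) [491.9  65.2  56. ] [478.6 179.1  56. ] [562.  -52.1  56. ] [549.   64.5  56. ]
side panels L(right,left) R(right,left) [490.9  51.2  56. ] [478.9 175.   56. ] [563.1 -54.2  56. ] [547.6  57.8  56. ]
lid right (array([665.1, -46. , 228.4]), np.float64(0.6311991764284365)) left (array([639.2, 200.1, 229.4]), np.float64(0.664788008808071))
small scene [439.1  62.1   0. ] [442.2  47.1  62. ]
small side [435.9  46.6   0. ] [441.9  58.   62. ]
tall side [ 676.6 -117.1    0. ] [681.3 -98.5 120. ]
beaker [631.8 267.1   0. ] flask [452.5 374.3   0. ] weight [ 437.2 -330.1    0. ]
```

play_rows:
  deltas:
    - [[-0.04,-0.037,0],[0,0,0],1]
    - [[-0.04,-0.037,0],[0,0,0],1]
    - [[-0.04,-0.037,0],[0,0,0],1]
    - [[-0.04,-0.037,0],[0,0,0],1]
    - [[-0.04,-0.037,0],[0,0,0],1]
    - [[-0.04,-0.037,0],[0,0,0],1]
    - [[-0.04,-0.037,0],[0,0,0],1]
    - [[-0.04,-0.037,0],[0,0,0],1]

```text
time: 1.1
tool_pos: [386.4, 209.4, 226.9]
tcp_rot: [-179.6, -0.1, 166.7]
ft_force: [0.7, 0.2, 0.3]
finger_gap: 0.1
```

play_rows:
  deltas:
    - [[0,0,0],[0,0,-0.11],1]
    - [[0,0,0],[0,0,-0.11],1]
    - [[0,0,0],[0,0,-0.11],1]
    - [[0,0,0],[0,0,0],1]

```text
time: 1.6
tool_pos: [387.9, 204.3, 225.4]
tcp_rot: [-179.6, -0.4, -174.4]
ft_force: [-0.8, 0.8, -0.3]
finger_gap: 0.1
```

```bash
cat >> h.py <<'E'
from scipy.spatial.transform import Rotation as Ro
a=.099; O=np.array([676.5,80,0]); RC=Ro.from_euler('z',a).as_matrix()
def to(*c):
    s=r.sense(); R=Ro.from_euler('xyz',s["tcp_rot"],degrees=True).as_matrix()
    W=Ro.from_matrix(RC@np.diag([-1.,1,-1]))   # wanted: tool x = -chest x, tool y = chest y
    print("chest pos",np.round(RC.T@(s["tool_pos"]-O),1),"F",np.round(RC.T@s["ft_force"],1))
    for p in c: print("tool shift mm",np.round(R.T@(O+RC@np.array(p)-s["tool_pos"]),1))
    print("turn",np.round((Ro.from_matrix(R.T)*W).as_rotvec(),3),s["time"])
E
python3 -c "
from h import *
to((-223,60,226),(-223,60,34))"
```

```text
chest pos [-274.9  152.2  225.4] F [-0.7  0.9 -0.3]
tool shift mm [-52.  -92.1  -0.3]
tool shift mm [-53.2 -90.7 191.7]
turn [-0.007 -0.006 -0.002] 1.6
```

play_rows:
  deltas:
    - [[-0.026,-0.046,0],[-0.004,-0.003,0],1]
    - [[-0.026,-0.046,0],[-0.003,-0.003,0],1]
    - [[0,0,0.04],[0,0,0],1]
    - [[0,0,0.04],[0,0,0],1]
    - [[0,0,0.03],[0,0,0],1]
    - [[0,0,0.02],[0,0,0],1]
    - [[0,0,0],[0,0,0],1]

```text
time: 2.48
tool_pos: [449.8, 115.8, 91.4]
tcp_rot: [180.0, 0.0, -175.5]
ft_force: [1.3, -0.3, 0.8]
finger_gap: 0.3
```

```bash
python3 -c "
from h import *
to((-223,60,34))
import cv2
cv2.imwrite('pics/w1.png',eyes.snapshot('wrist')[:,:,::-1])"
```

```text
chest pos [-222.1   58.1   91.4] F [ 1.3 -0.4  0.8]
tool shift mm [ 0.9  1.9 57.4]
turn [ 0.    0.   -0.02] 2.475
```

View pics/w1.png

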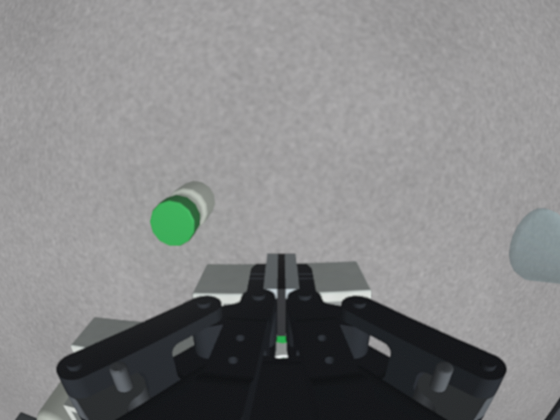

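The wrist view shows the left panel's top edge at row 262, columns 200–368, centred under the shut fingers. The small bottle at (180,215) is clear. I'll check the panel's distance before descending.

```bash
cat >> h.py <<'E'
def wpl(u,v,z):
    c=eyes.get_calibration("wrist"); K=c["mtx"]; s=r.sense()
    x,y=(u-K[0,2])/K[0,0],(v-K[1,2])/K[1,1]; q=np.hypot(x,y); d=np.array([x/q*np.sin(q),y/q*np.sin(q),np.cos(q)])
    R=Ro.from_euler('xyz',s["tcp_rot"],degrees=True).as_matrix(); T=c["T_tool_cam"]
    o=s["tool_pos"]+R@T[:3,3]; d=R@T[:3,:3]@d; return RC.T@(o+d*(z-o[2])/d[2]-O)
E
python3 -c "
from h import *
print(wpl(203,265,56),wpl(367,262,56),'cap',wpl(175,221,62))"
```

```text
[-207.61057782   10.56210701   56.        ] [-207.55202763  112.43600292   56.        ] cap [-238.40235742   -1.94014827   62.        ]
```

```bash
python3 -c "
from h import *
print(wpl(203,265,8),wpl(367,262,8),'top',wpl(198,293,56),wpl(369,291,56))"
```

```text
[-184.85300236   -2.81127324    8.        ] [-184.77878441  126.32359491    8.        ] top [-187.30220527    4.77038562   56.        ] [-186.4953543   115.67711358   56.        ]
```

The grey band is the panel's front face, with its bottom edge at row 262 and its top at row 292. That puts the face at chest x ≈ -186, which agrees with the fixed cameras. Next I descend and push.

play_rows:
  deltas:
    - [[0,0.001,0.025],[0,0,-0.01],1]
    - [[0,0.001,0.025],[0,0,-0.01],1]
    - [[0,0,0.008],[0,0,0],1]
    - [[-0.012,0,0],[0,0,0],1]
    - [[-0.012,0,0],[0,0,0],1]
    - [[-0.015,0,0],[0,0,0],1]
    - [[-0.015,0,0],[0,0,0],1]
    - [[-0.015,0,0],[0,0,0],1]

```text
time: 3.52
tool_pos: [529.5, 126.3, 43.6]
tcp_rot: [180.0, 0.7, -174.5]
ft_force: [-1.5, 0.2, -1.5]
finger_gap: 0.0
```

```bash
python3 -c "
from h import *
to((-104,60,34))"
```

```text
chest pos [-141.7   60.6   43.6] F [-1.5  0.3 -1.5]
tool shift mm [-37.6  -0.5  10.1]
turn [ 0.001  0.013 -0.004] 3.525
```

play_rows:
  deltas:
    - [[-0.01,0,0.004],[0,0.006,0],1]
    - [[-0.01,0,0.003],[0,0.006,0],1]
    - [[-0.008,0,0],[0,0,0],1]
    - [[-0.004,0,0],[0,0,0],1]
    - [[-0.004,0,0],[0,0,0],1]

```text
time: 4.15
tool_pos: [564.6, 129.7, 39.7]
tcp_rot: [180.0, -0.7, -174.6]
ft_force: [-31.8, -4.7, 25.3]
finger_gap: -0.1
```

```bash
python3 -c "
from h import *
to((-104,60,34))"
```

```text
chest pos [-106.5   60.5   39.7] F [-32.1  -1.5  25.3]
tool shift mm [-2.5 -0.5  5.7]
turn [ 0.001 -0.013 -0.004] 4.15
```

The force has risen to 32 N at chest x -106, so the drawer is at its stop. I'll back off and shift to the right drawer.

play_rows:
  deltas:
    - [[0.025,0,0],[0,-0.006,0],1]
    - [[0.03,0,0],[0,-0.006,0],1]
    - [[0,-0.04,0],[0,0,0],1]
    - [[0,-0.04,0],[0,0,0],1]
    - [[0,-0.04,0],[0,0,0],1]
    - [[0,-0.005,0],[0,0,0],1]
    - [[0,0,0],[0,0,0],1]

```text
time: 5.03
tool_pos: [526.9, -2.5, 46.0]
tcp_rot: [-180.0, 0.6, -174.5]
ft_force: [-0.1, -0.2, 0.0]
finger_gap: -0.0
```

```bash
python3 -c "
from h import *
to((-140,-62,38),(-104,-62,38))"
```

```text
chest pos [-157.   -67.4   46. ] F [-0.1 -0.2  0. ]
tool shift mm [-16.9   5.4   8.2]
tool shift mm [-52.9   5.6   8.6]
turn [-0.     0.011 -0.004] 5.025
```

play_rows:
  deltas:
    - [[-0.006,0.003,0.008],[0,0.008,0],1]
    - [[-0.01,0.002,0.005],[0,0.003,0],1]
    - [[-0.01,0,0],[0,0,0],1]
    - [[-0.01,0,0],[0,0,0],1]
    - [[-0.01,0,0],[0,0,0],1]
    - [[-0.006,0,0],[0,0,0],1]
    - [[-0.004,0,0],[0,0,0],1]

```text
time: 5.9
tool_pos: [576.2, 11.1, 29.5]
tcp_rot: [179.9, -1.4, -174.3]
ft_force: [-25.5, -4.1, 17.0]
finger_gap: -0.2
```

```bash
python3 -c "
from h import *
to((-106,-62,38))"
```

```text
chest pos [-106.6  -58.7   29.5] F [-25.8  -1.6  17. ]
tool shift mm [-0.4 -3.3 -8.5]
turn [ 0.001 -0.024  0.001] 5.9
```

The right drawer stopped at the same -106.6. Back off, rise, and check by camera.

play_rows:
  deltas:
    - [[0.03,0,0],[0,-0.015,0],1]
    - [[0.03,0.01,-0.01],[0,-0.009,0],1]
    - [[0,0,-0.05],[0,0,0],1]
    - [[0,0,-0.06],[0,0,0],1]
    - [[0,0.01,-0.06],[0,0,0],1]
    - [[0,0.02,-0.06],[0,0,0],1]
    - [[0,0.02,-0.04],[0,0,0],1]
    - [[0,0,0],[0,0,0],1]

```text
time: 6.9
tool_pos: [510.8, 65.8, 317.4]
tcp_rot: [179.8, 0.1, -174.4]
ft_force: [0.3, 0.6, -0.4]
finger_gap: -0.0
```

```bash
python3 -c "
from h import *
to((4,0,290),(4,0,225))
import cv2
a=eyes.snapshot('scene')[155:305,190:350,::-1];b=eyes.snapshot('side')[115:245,205:345,::-1]
cv2.imwrite('pics/c3.png',np.hstack([cv2.resize(a,(400,375),interpolation=2),cv2.resize(b,(400,375),interpolation=2)]))"
```

```text
chest pos [-166.3    2.3  317.4] F [ 0.4  0.5 -0.4]
tool shift mm [-170.3   -2.2   27.8]
tool shift mm [-170.2   -2.5   92.8]
turn [ 0.004  0.002 -0.001] 6.9
```

View pics/c3.png

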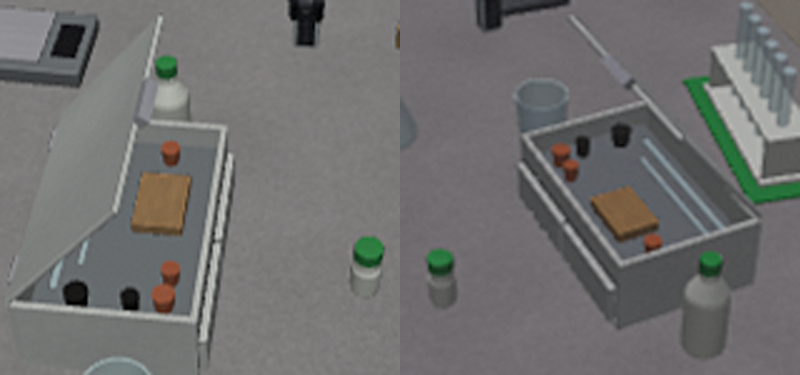

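Both panels sit against the chest in one line and the lid is still up. I'll check the panel depth in numbers, with the other pixels taken from the same crop.

```bash
python3 -c "
from h import *
for u,v in((233,155),(220,238),(217,245),(206,342)): print(RC.T@(pl('scene',(190+u/2.5-.3,155+v/2.5-.3),56)-O))
for u,v in((520,168),(563,225),(568,232),(612,290)): print('side',RC.T@(pl('side',(205+(u-400)/2.857-.3,115+v/2.885-.3),56)-O))"
```

```text
[ -93.34629122 -118.02143869   56.        ]
[-93.03033559  -4.4836041   56.        ]
[-91.17499776   4.62812767  56.        ]
[-94.73561648 118.46859196  56.        ]
side [-96.77903848 107.70844577  56.        ]
side [-95.23926877  -6.12619515  56.        ]
side [-95.33804239 -19.17621542  56.        ]
side [ -93.69812712 -122.48108141   56.        ]
```

play_rows:
  deltas:
    - [[-0.045,0,0],[0,0,0],1]
    - [[-0.045,0,0],[0,0,0],1]
    - [[-0.045,0,0],[0,0,0],1]
    - [[-0.035,0,0],[0,0,0],1]
    - [[0,0,0],[0,0,0],1]

```text
time: 7.62
tool_pos: [679.6, 78.4, 296.8]
tcp_rot: [179.7, -1.3, -174.6]
ft_force: [0.6, 0.2, -0.4]
finger_gap: -0.2
```

```bash
python3 -c "
from h import *
to((4,0,215),(-26,0,180))"
```

```text
chest pos [  2.9  -1.9 296.8] F [ 0.6  0.1 -0.4]
tool shift mm [-3.   1.5 81.8]
tool shift mm [ 26.2   1.2 117.5]
turn [ 0.005 -0.023 -0.005] 7.625
```

The panels measure about -93 mm, which is home. Now lower onto the lid's outer face.

play_rows:
  deltas:
    - [[-0.003,0.001,0.025],[0.004,-0.02,0],1]
    - [[0,0,0.025],[0,0,0],1]
    - [[0,0,0.015],[0,0,0],1]
    - [[0,0,0.008],[0,0,0],1]
    - [[0.004,0,0.008],[0,0,0],1]
    - [[0.006,0,0.008],[0,0,0],1]
    - [[0.007,0,0.008],[0,0,0],1]

```text
time: 8.5
tool_pos: [661.9, 75.9, 194.9]
tcp_rot: [180.0, -0.3, -174.7]
ft_force: [0.9, -0.3, 1.8]
finger_gap: -0.1
```

```bash
python3 -c "
from h import *
to((-26,0,180),(-46,0,140),(-54,0,96))"
```

```text
chest pos [-14.9  -2.7 194.9] F [ 0.9 -0.4  1.8]
tool shift mm [11.   2.6 15. ]
tool shift mm [30.9  2.4 55.1]
tool shift mm [38.7  2.3 99.1]
turn [ 0.001 -0.005 -0.007] 8.5
```

Contact is at about 2 N, as expected. I'll follow the arc.

play_rows:
  deltas:
    - [[0.007,0.001,0.01],[0,0,0],1]
    - [[0.006,0.001,0.01],[0,0,0],1]
    - [[0.005,0,0.01],[0,0,0],1]
    - [[0.005,0,0.01],[0,0,0],1]
    - [[0.004,0,0.01],[0,0,0],1]
    - [[0.003,0,0.01],[0,0,0],1]
    - [[0.002,0,0.01],[0,0,0],1]

```text
time: 9.38
tool_pos: [626.7, 74.6, 120.8]
tcp_rot: [180.0, -0.2, -174.7]
ft_force: [0.5, -1.9, 1.7]
finger_gap: 0.1
```

```bash
python3 -c "
from h import *
to((-54,0,110),(-54,0,96))"
```

```text
chest pos [-50.1  -0.5 120.8] F [ 0.3 -1.9  1.7]
tool shift mm [ 3.9  0.5 10.8]
tool shift mm [ 3.8  0.5 24.8]
turn [ 0.    -0.004 -0.007] 9.375
```

play_rows:
  deltas:
    - [[0.002,0,0.008],[0,0,0],1]
    - [[0.001,0,0.006],[0,0,0],1]
    - [[0,0,0.004],[0,0,0],1]
    - [[0,0,0.003],[0,0,0],1]
    - [[0,0,0.002],[0,0,0],1]

```text
time: 10.0
tool_pos: [623.3, 74.4, 96.0]
tcp_rot: [180.0, -0.3, -174.7]
ft_force: [-8.0, -0.7, 16.0]
finger_gap: 0.1
```

```bash
python3 -c "
from h import *
to((-54,0,96))"
```

```text
chest pos [-53.5  -0.3  96. ] F [-8.   0.1 16. ]
tool shift mm [ 0.5  0.3 -0. ]
turn [ 0.    -0.005 -0.007] 10.0
```

The tip is at z = 96.0 with 16 N, so the lid is on the rim. One more small press, then straight up and look.

play_rows:
  deltas:
    - [[0,0,0.002],[0,0,0],1]
    - [[0,0,0.002],[0,0,0],1]
    - [[0,0,-0.02],[0,0,0],1]
    - [[0,0,-0.04],[0,0,0],1]
    - [[0.03,0,-0.05],[0,0,0],1]
    - [[0.04,0,-0.05],[0,0,0],1]
    - [[0.04,0,-0.05],[0,0,0],1]
    - [[0,0,0],[0,0,0],1]

```text
time: 11.0
tool_pos: [514.3, 64.8, 309.5]
tcp_rot: [179.9, -0.3, -174.7]
ft_force: [0.3, 0.1, -0.4]
finger_gap: -0.3
```

```bash
python3 -c "
from h import *
to()
import cv2
a=eyes.snapshot('scene')[120:420,190:390,::-1];b=eyes.snapshot('side')[115:345,185:345,::-1]
cv2.imwrite('pics/c4.png',np.hstack([cv2.resize(a,(400,600),interpolation=2),cv2.resize(b,(400,600),interpolation=2)]))"
```

```text
chest pos [-162.9    0.9  309.5] F [ 0.3  0.1 -0.4]
turn [ 0.001 -0.006 -0.007] 11.0
```

View pics/c4.png

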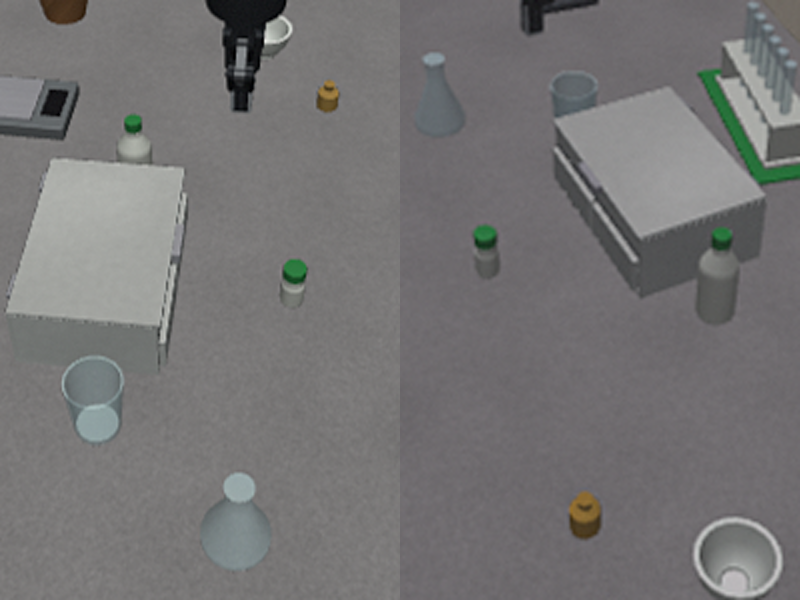

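The lid lies flat on the chest, both panels are flush, and every bystander is upright where it began. I'll check the lid-edge height in numbers and hand in.

```bash
python3 -c "
from h import *
f=lambda u,v:(190+u/2-.3,120+v/2-.3); g=lambda u,v:(185+(u-400)/2.5-.3,115+v/2.609-.3)
for n,p,q in(('FL',f(159,319),g(555,122)),('FR',f(185,171),g(645,238))):
    X,e=tri(p,q); print(n,RC.T@(X-O),e)
r.hand_in()"
```

```text
FL [-90.29824303 115.76210116  96.09367368] 3.6335387962324277
FR [ -87.54219158 -125.96722408   91.50042845] 6.907335854149458
the job is handed in; nothing more can be done
```

I closed the chest: both drawers are home, the lid is shut, and I handed the job in at about 11 s of the 58 s allowed. No verdict was reported.

- **Drawers:** With the shut fingertips I pushed the left drawer in from about 94 mm open and the right from about 34 mm. Each came up hard against its stop at the same depth, at 32 N (left) and 26 N (right). With the lid still up, the camera put the panel faces between -91 and -97 mm; home is -93, and a few of those readings miss by up to 4 mm, so the matching stops are the better evidence.
- **Lid:** I pushed it over and down along its arc, using about 2 N on the way. At the bottom the fingertips read 96.0 mm, exactly the lid's shut height, with 16 N of resistance, and I gave it one more small press.
- **Last checks:** The final pictures show the lid flat and both panels flush. No bystander looked moved or tipped, though I judged that by eye only. The arm was clear, with no force on the wrist.
- **Disagreement:** Locating the lid's front corners from both cameras gave 96.1 and 91.5 mm against an expected 96. The rays missed each other by 4 and 7 mm, so this check is coarse. The lower reading fits hand-picked pixels better than an open lid, which would read high.

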